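# Take the bore of the bronze spring cup with a telescoping gauge

### The job

Take the bore of the bronze spring cup with the large telescoping gauge from the wooden stand: lower its head, plungers still locked in, onto the shims at the bottom of the cup, press it down lightly, loosen the knurled lock knob so that both plungers spring out to the wall, and tighten the knob again down there. Then draw the gauge straight up out of the cup and stand it upright back in its own slot, still locked at the bore size. Never push hard on the cup, and leave the springs and the two small gauges where they are.

Things in the scene. Friction and masses are not known exactly. Their poses are not given: they have to be found in the camera images.
- gauge: the large telescoping gauge, bright steel, T-shaped, 147.5 mm tall, about 0.2 kg, standing head down in its slot. Origin at the centre of its underside; z up the handle, x along the plungers. Its head at the foot is a bar 31 mm (x) by 10 by 10 mm with a flat underside and a yoke 26 by 9 mm up to 17 mm; the handle is a round bar 8 mm in diameter on the z axis, with the lock knob at the top
- gauge_knob (a point): centre of the knurled dark lock knob on top of the gauge, 13 mm in diameter, 20 mm tall, 137.5 mm above the underside; axes of the handle, not turning with the knob. The gauge can be carried by it. Turning takes about 0.03 N m and the handle turns along unless held: with the plungers in, only pressing the head on the shims with about 10 to 15 N holds it; once out, they hold it in the bore
- gauge_head (a point): centre of the gauge's head, on the axis of the plungers, 5 mm above the gauge's underside (same axes as gauge)
- gauge_lock (a joint): turn of the lock knob relative to the handle; 0 is fully tight (the start), growing anticlockwise seen from above to 1.4 rad fully loose, a stop at either end. By about 1 rad springs drive both plungers out (about 4 N each, only once); on the way back, by about 0.3 rad, the springs are off and the plungers stay where they stand, held with about 2 N: turn it fully back to 0
- plunger_a_tip (a point): outer end of the plunger on the gauge's +x side, a chrome pin 7 mm in diameter with a round end; its tip stands 16 mm from the gauge axis when in and 27 mm when fully out
- plunger_b_tip (a point): outer end of the like plunger on the -x side. The distance between the two tips is 32 to 34 mm at the start, 54 mm when fully out, and about 44 mm across the bronze bore
- stand: block of brown wood 84 (x) by 132 (y) by 52 mm high, fixed; origin at the centre of its underside, z up. Three blind slots open at its top, long side along x, 42 mm deep (floor 10 mm above the origin): 62 by 15 mm at y = +30 mm, the large gauge's own; 36 by 13 mm at y = -15 mm and 26 by 12 mm at y = -45 mm for the two small gauges
- slot (a point): centre of the mouth of the large gauge's own slot, level with the top of the stand (62 mm along the stand's x, 15 mm across, 42 mm deep); the gauge stands in it with its plungers along the slot, either way round
- cup_bronze: the cup to measure: bronze-coloured, round, 61 mm across, on a dark base plate 86 x 86 x 10 mm, fixed; origin at the centre of the plate's underside, z up. Rim 58 mm above the origin; plain round bore 44 mm in diameter. Shims lie at its bottom, their top 19 to 23 mm above the origin: it differs from run to run and must be felt. Over 30 N between gauge and cup or shims spoils them
- cup_bronze_mouth (a point): centre of the bronze cup's bore at the level of its rim, 58 mm above the cup's origin; the bore runs straight down from here
- cup_steel: the other cup, dark grey steel, on a like base plate with the same outer size, bore 50 mm: not the one to measure. The two cups may stand either way round on the bench
- spring_a_mid (a point): middle of a loose valve spring standing on the bench, 34 mm in diameter, 48 mm tall: leave alone
- spring_b_mid (a point): middle of a dark valve spring, 37 mm in diameter, 52 mm tall: leave alone
- spring_c_mid (a point): middle of a bright valve spring, 32 mm in diameter, 45 mm tall: leave alone
- gauge_mid_mid (a point): middle of the first small gauge standing in the stand's middle slot, 104 mm tall (top 114 mm above the bench): leave alone
- gauge_small_mid (a point): middle of the smallest gauge, in the end slot, 90 mm tall (top 100 mm above the bench): leave alone
Mind the look-alikes: they are no part of the job. Of the things like the stand, leave any that is blue; of the rest the smaller one is meant.

How it is judged:
By the outcome, as a careful person would: the job done as asked, in the order asked, and still so for the second after the job is handed in, with the robot touching nothing.
It also fails if it takes over 66 s, if anything falls off the work surface, if the arm or the gripper's body presses on something with over 40 N, if the wrist force passes 120 N, or if a joint passes its speed limit or range.

### The arm

A 7-joint arm with a two-finger parallel gripper is mounted at the origin on the work surface. World frame = base frame: x ahead of the robot, y to its left, z up, the work surface at z = 0. Lengths are in m, angles in rad, forces in N, time in s.
With the tool pointing down it reaches from about 0.425 to 0.925 m from the base axis. Payload 6.8 kg.
Tool frame: the origin (TCP) lies on the centre line of the jaws, within the pads' length; the fingertips stand 19 mm ahead of it and the grasp point (between the pads) is the TCP (tcp_to_tips is the distance from the TCP to the fingertips, in m); x points along the fingers, y is the direction in which the jaws open and shut, and the axes are right-handed (so a half turn about x gives the same grasp; the last joint's range is limited). The gripper opens to 85 mm and grips with 20 to 120 N. Pads are 22 mm wide; open, the fingers measure 114 mm over their backs; the gripper's body (76 mm by 85 mm) begins 54 mm behind the grasp point. The pads swing forward as they close: fully open they stand 13 mm farther back than shut.
Start: joints at [-1.217, 0.477, 0.022, 1.555, -0.011, 1.109, -0.083], TCP at [0.301, 0.604, 0.25] pointing down, gripper open.
Joint ranges: [-2.96, 2.96], [-0.34, 2.1], [-1.41, 1.46], [0.24, 2.44], [-1.37, 4.51], [0.17, 1.92], [-2.96, 2.96]. Speed limits (rad/s): [2.39, 2.39, 3.14, 3.14, 3.14, 3.14, 3.14].

### API

Orientations are given as a unit quaternion [w, x, y, z].
In Python, from station import get_obs, read_camera, hand_in, spot_in, cut_out, tcp_to_tips gives the robot as it stands.
- The arm moves only by the shell command python3 -m jog 'ROWS' [FORCE]. ROWS is JSON, a list of rows, each an object of numbers: "gripper": the closure, from 0 (fully open) to 1 (shut); "dx", "dy", "dz": the shift along the world's x, y, z in m; "rx", "ry", "rz": the turn, a rotation vector about the world's x, y, z in degrees. In form: [{"gripper": .., "dx": .., "dy": .., "dz": .., "rx": .., "ry": .., "rz": ..}, ...]. A call has 1 to 10 rows; each row is the pose to reach, as a shift and turn from the pose commanded when the call began; what a row does not reach only later rows make up. A row lasts 1/10 s, in which the tool goes at most 50 mm and 8.59 degrees, less where a joint would pass 70% of its speed; a pose out of reach is approached as far as the arm can. A call with a gripper value outside its range is refused whole. The fingers move at their own pace and stop on an object; FORCE is the grip in N (left out, the last holds). Time passes only in rows, so rows that repeat a pose let the fingers close. It gives the time, the measured TCP pose, the force and the opening at its end, in the units of the state.
- get_obs(): the state, without advancing time (a new reading comes with each control period).
- read_camera(name): name is "side" or "top"; returns a dict with "pixels" (384x512x3 uint8, blue, green, red), "range_z" (384x512 float32, m along the optical axis (not along the pixel's ray), 0 where there is no reading), "camera_matrix" (3x3 intrinsics, pixels), "D" ([k1, k2, p1, p2, k3] as OpenCV has them; the pictures are not rectified), "cam_to_world" (4x4, takes a point from camera to world coordinates). Camera axes: x right, y down, z forward; pixel columns grow to the right and rows downward; lengths in m; the calibration is good to about 2 mm. A picture is of the moment at which its call begins.
- hand_in(): hands the job in, once; it reports no verdict.
Trained networks look in the newest picture that a camera, given by its name, has taken for a name from the list of things; names that differ only in an ending like _2 or _b are one class to them, and where a whole thing is asked for, a point or a joint stands for the part that bears it (a point fixed in the world has none). Each returns a list of dicts, best first, with "conf" (0 to 1); they miss things now and then, are a little off and sometimes report something else, mostly with a low value. They report only what shows in the picture. A call takes as long as a camera call. They do not tell look-alikes from the thing itself.
- spot_in(camera, label): "box" ([centre column, centre row, width, height] in pixels, round what is visible of it).
- cut_out(camera, label): "mask" (384x512 bool, what is visible of it) and "box" ([centre column, centre row, width, height] in pixels, round what is visible of it).
The state is a dict: "t": time; "q": joint angles; "joint_vel": joint speeds; "joint_torque": joint torques, N m; "eef_pos": TCP position; "tool_rot": TCP orientation; "contact_force": force on the tool from outside, world axes, zero at the start; "torque": the same for the moment, N m; "gripper_width": opening from 0.0 (shut) to 1.0 (fully open).
Only numpy, scipy, OpenCV 4.12 (cv2) and the standard library are available. Lean on these libraries where they do the work, as an engineer would, in place of code of your own. Each camera call takes 0.05 s, during which the arm holds its last target. There are 200 camera calls.

## Working session

There is one attempt and no reset: what is moved stays moved. The work goes in short steps, Python scripts to look and compute and a shell command to move; the robot and the scene stay as the last step left them, time stands still between calls to the robot, and variables do not carry over. Pictures are saved under pics/ and viewed, about 8 in all and at most 12, crops included, and the job is handed in when it is done.

```bash
mkdir -p pics
cat > h.py <<'E'
import numpy as np,cv2
from station import *
def world(r,u,v,z=None):
    K,D,T=r["camera_matrix"],np.array(r["D"],float),np.array(r["cam_to_world"])
    p=cv2.undistortPoints(np.array([[[u,v]]],float),np.array(K),D)[0,0]
    d=T[:3,:3]@np.array([p[0],p[1],1.]); o=T[:3,3]
    s=r["range_z"][int(round(v)),int(round(u))] if z is None else (z-o[2])/d[2]
    return o+s*d
def cloud(r):
    h,w=r["range_z"].shape
    K,D,T=np.array(r["camera_matrix"]),np.array(r["D"],float),np.array(r["cam_to_world"])
    g=np.stack(np.meshgrid(np.arange(w),np.arange(h)),-1).reshape(-1,1,2).astype(float)
    p=cv2.undistortPoints(g,K,D)[:,0]
    z=r["range_z"].reshape(-1,1)
    P=np.c_[p*z,z]@T[:3,:3].T+T[:3,3]
    P[z[:,0]==0]=np.nan
    return P.reshape(h,w,3)
E
python3 - <<'E'
from h import *
for c in("top","side"):
    r=read_camera(c); cv2.imwrite(f"pics/{c}0.png",r["pixels"]); print(c,np.round(r["cam_to_world"],3).tolist())
    C=cloud(r)
    for l in("gauge","gauge_knob","stand","cup_bronze","cup_steel","spring_a_mid","gauge_mid_mid","slot"):
        for d in spot_in(c,l)[:4]:
            b=d["box"];print(l,round(d["conf"],2),np.round(b).tolist(),np.round(C[int(b[1]),int(b[0])],3).tolist())
print(get_obs(),tcp_to_tips)
E
```

```text
top [[-0.026, -0.997, 0.069, 0.404], [-1.0, 0.025, -0.002, -0.071], [0.0, -0.07, -0.998, 1.519], [0.0, 0.0, 0.0, 1.0]]
gauge 0.47 [314.0, 203.0, 8.0, 10.0] [0.482, -0.255, 0.037]
gauge_knob 0.41 [162.0, 179.0, 32.0, 31.0] [0.569, 0.228, 0.026]
stand 0.92 [311.0, 264.0, 62.0, 43.0] [0.294, -0.232, 0.072]
stand 0.77 [321.0, 201.0, 46.0, 29.0] [0.484, -0.272, 0.053]
stand 0.6 [388.0, 258.0, 46.0, 32.0] [0.305, -0.474, 0.05]
cup_bronze 0.58 [162.0, 178.0, 32.0, 34.0] [0.575, 0.228, 0.026]
cup_steel 0.89 [221.0, 186.0, 31.0, 34.0] [0.545, 0.041, 0.018]
spring_a_mid 0.52 [275.0, 138.0, 10.0, 8.0] [0.696, -0.14, 0.004]
spring_a_mid 0.52 [162.0, 179.0, 34.0, 37.0] [0.569, 0.228, 0.026]
slot 0.87 [386.0, 255.0, 48.0, 33.0] [0.311, -0.469, 0.049]
slot 0.73 [321.0, 200.0, 45.0, 24.0] [0.491, -0.273, 0.047]
slot 0.59 [313.0, 262.0, 64.0, 40.0] [0.297, -0.239, 0.069]
side [[0.992, -0.062, 0.113, 0.36], [-0.128, -0.586, 0.8, -0.983], [0.016, -0.808, -0.589, 0.789], [0.0, 0.0, 0.0, 1.0]]
gauge 0.69 [269.0, 193.0, 35.0, 33.0] [0.534, 0.015, 0.042]
gauge 0.63 [268.0, 237.0, 1.0, 38.0] [0.49, -0.249, 
[... 548 characters left out ...]
285, 0.071]
{'t': 0.9, 'q': array([-1.2170892 ,  0.47697095,  0.02237378,  1.55538395, -0.01149879,
        1.10932149, -0.08309476]), 'joint_vel': array([ 0.0009729 ,  0.00043464,  0.00048491,  0.00084433,  0.00071533,
       -0.00023038, -0.00196832]), 'joint_torque': array([-2.06775396e-03, -5.96298194e+01,  1.60443082e+00, -2.81545472e+01,
        1.22628134e-02,  1.40679243e-03,  1.64482623e-05]), 'eef_pos': array([0.30074537, 0.60431918, 0.25033368]), 'tool_rot': array([ 0.68833432,  0.16184058,  0.68834734, -0.16180678]), 'contact_force': array([ 0.00149058, -0.50946725,  0.37454783]), 'torque': array([ 0.00249158, -0.01615611, -0.05380503]), 'gripper_width': 1.0016816566677884} 0.019
```

Run:
```python
import cv2,numpy as np
a=cv2.imread("pics/top0.png");b=cv2.imread("pics/side0.png")
cv2.imwrite("pics/m0.png",np.vstack([cv2.resize(a[110:300,130:420],(790,300*790//456 and 300)) if 0 else cv2.resize(a[110:300,130:420],None,fx=1.57,fy=1.57),cv2.resize(b[130:384,150:440],None,fx=1.57,fy=1.57)[:300]]))
cv2.imwrite("pics/m1.png",np.hstack([cv2.resize(a[100:300,140:340],(400,400),interpolation=2),cv2.resize(b[130:384,140:340],(400,508),interpolation=2)[:400]]))
cv2.imwrite("pics/m2.png",np.hstack([cv2.resize(a[120:300,140:420],(400,257)),]))
```

```text
(no output)
```

View pics/m1.png

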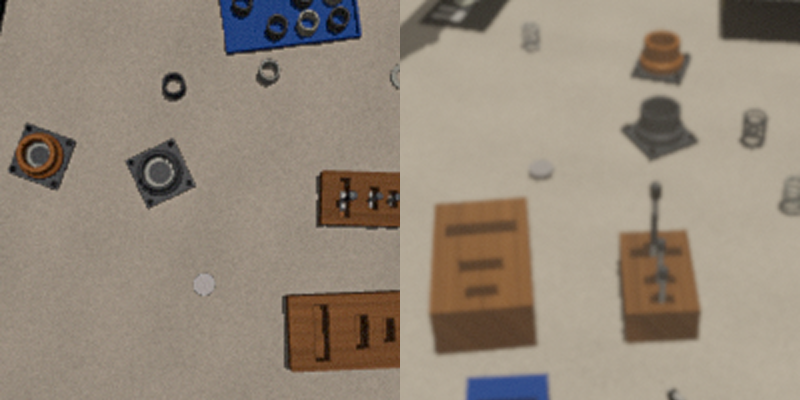

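View pics/side0.png

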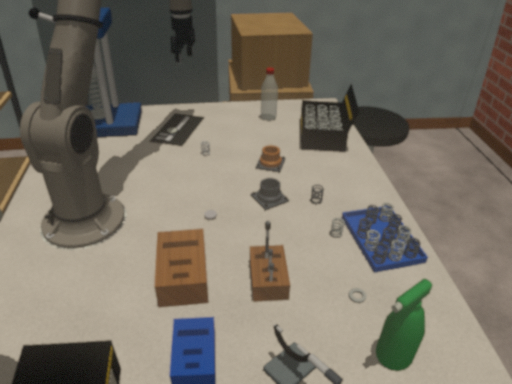

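Two brown blocks and one blue look like the stand: side (182,269) is the large brown one, (270,272) the smaller brown one holding three gauges, and (192,352) is blue. The smaller brown one at side (270,272) / top (321,201) fits. The bronze cup is orange at top (162,178) / side (271,156); the grey cup at top (221,186) is the one to leave.

```bash
cat > m.py <<'E'
from h import *
from scipy.optimize import least_squares
for c in("top","side"):
    r=read_camera(c); C=cloud(r); hsv=cv2.cvtColor(r["pixels"],cv2.COLOR_BGR2HSV)
    cv2.imwrite(f"pics/{c}1.png",r["pixels"])
    def near(x,y,R): return np.hypot(C[...,0]-x,C[...,1]-y)<R
    bench=C[near(.55,-.05,.06)&(C[...,2]<.01)];print(c,"bench z",np.round(np.median(bench[:,2]),4))
    # stand top
    P=C[near(.485,-.285,.09)&(abs(C[...,2]-.052)<.008)]
    q=cv2.minAreaRect((P[:,:2]*1000).astype(np.float32));print("stand top",len(P),np.median(P[:,2]),q)
    K=C[near(.485,-.25,.05)&(C[...,2]>.125)]
    print("knob",len(K),np.round(np.median(K,0),4),np.round(K.min(0),4) if len(K) else"",np.round(K.max(0),4) if len(K) else"")
    for n,x,y in(("bronze",.573,.225),("steel",.545,.035)):
        S=near(x,y,.06); P=C[S&(C[...,2]>.05)&(C[...,2]<.068)]
        f=cv2.minEnclosingCircle((P[:,:2]*1000).astype(np.float32)); print(n,len(P),np.median(P[:,2]),f)
        P=C[near(x,y,.075)&(C[...,2]>.005)&(C[...,2]<.07)]
        print(" plate",cv2.minAreaRect((P[:,:2]*1000).astype(np.float32)))
    m=(hsv[...,0]<18)&(hsv[...,1]>140)&near(.573,.225,.05); 
    v,u=np.nonzero(m); print("orange pix",len(u),u.min(),u.max(),v.min(),v.max(),hsv[m].mean(0))
E
python3 m.py
python3 - <<'E'
import cv2,numpy as np
a=cv2.imread("pics/top1.png");b=cv2.imread("pics/side1.png")
f=lambda i,x,y:cv2.resize(i[y-25:y+25,x-33:x+33],(396,300),interpolation=2)
cv2.imwrite("pics/m3.png",np.vstack([np.hstack([f(a,162,178),f(a,321,201)]),np.hstack([f(b,271,156),f(b,270,255)])]))
E
```

```text
top bench z 0.0002
stand top 929 0.05197235852840154 ((491.1939392089844, -278.62188720703125), (133.07464599609375, 84.5271224975586), 86.97453308105469)
knob 19 [ 0.4899 -0.2463  0.1576] [ 0.4842 -0.2527  0.1482] [ 0.4959 -0.241   0.1622]
bronze 151 0.05688758722536269 ((574.7962646484375, 234.02316284179688), 31.25897979736328)
 plate ((570.2137451171875, 225.35189819335938), (140.8008270263672, 136.79782104492188), 69.23187255859375)
steel 105 0.05666755730342343 ((542.5592041015625, 42.50843048095703), 30.475378036499023)
 plate ((546.9293823242188, 32.57024002075195), (137.40097045898438, 133.9735107421875), 84.80428314208984)
orange pix 271 148 171 167 188 [ 12.74169742 181.11070111  97.13653137]
side bench z -0.0
stand top 1311 0.05106041520767102 ((489.4572448730469, -276.935791015625), (137.25823974609375, 84.8085708618164), 86.91474151611328)
knob 66 [ 0.4871 -0.2499  0.15  ] [ 0.4819 -0.2546  0.1261] [ 0.4938 -0.2401  0.1596]
bronze 119 0.05680360625314207 ((570.9778442382812, 231.52792358398438), 33.49388885498047)
 plate ((573.6827392578125, 232.3043212890625), (88.20929718017578, 90.6797103881836), 69.81697082519531)
steel 137 0.055539033470036636 ((539.9191284179688, 42.86560821533203), 32.381507873535156)
 plate ((526.7640991210938, 35.51570129394531), (113.60578155517578, 86.86215209960938), 23.114736557006836)
orange pix 65 262 280 149 164 [ 13.93846154 143.72307692 130.01538462]
```

View pics/m3.png

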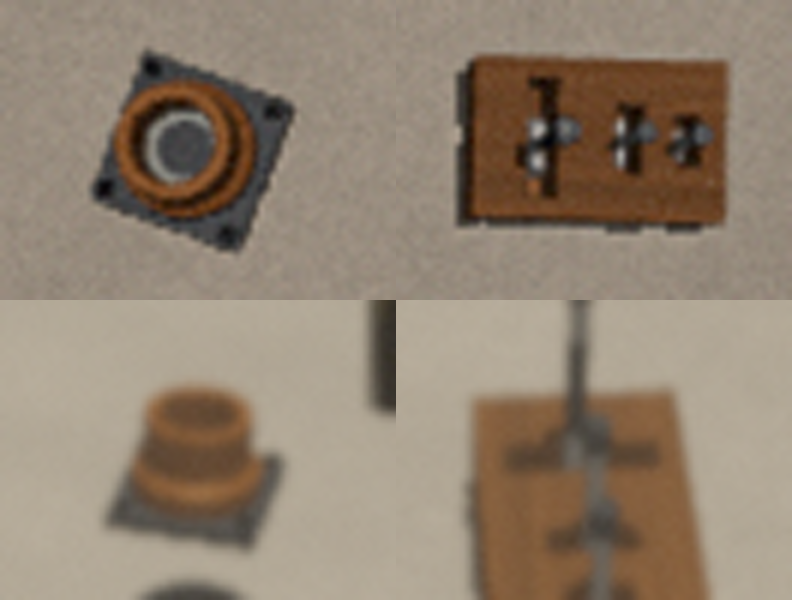

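The crops confirm both targets: the bronze cup on its plate (rim centre about top (159,177)), and the small brown stand with its knob standing over the large slot. Next I refine the cup centre from several cues and start moving.

```bash
python3 - <<'E'
from h import *
r=read_camera("top");C=cloud(r)
U=lambda x,y:(129+(x+.5)/6-.5,153+(y+.5)/6-.5)
for p in((148,50),(293,103),(238,250),(95,195)): print(np.round(world(r,*U(*p),.010),4))
print("plate",np.mean([world(r,*U(*p),.010) for p in((148,50),(293,103),(238,250),(95,195))],0))
print("rim",world(r,*U(184,148),.058))
s=read_camera("side")
V=lambda x,y:(238+(x+.5)/6-.5,131+(y+.5)/6-.5)
print("side rim",world(s,*V(199,410-300),.058))
for p in((107,523),(245,547),(285,457)): print(np.round(world(s,*V(p[0],p[1]-300),.010),4))
# rim points fit
for n,R in(("top",r),("side",s)):
    C=cloud(R);P=C[(np.hypot(C[...,0]-.573,C[...,1]-.231)<.036)&(C[...,2]>.053)&(C[...,2]<.063)]
    print(n,len(P),P.mean(0),(P.min(0)+P.max(0))/2,P.max(0)-P.min(0))
E
python3 -m jog '[{"gripper":0,"dx":0.25,"dy":-0.4},{"gripper":0,"dx":0.25,"dy":-0.4},{"gripper":0,"dx":0.25,"dy":-0.4},{"gripper":0,"dx":0.25,"dy":-0.4},{"gripper":0,"dx":0.25,"dy":-0.4},{"gripper":0,"dx":0.25,"dy":-0.4},{"gripper":0,"dx":0.25,"dy":-0.4},{"gripper":0,"dx":0.25,"dy":-0.4},{"gripper":0,"dx":0.25,"dy":-0.4},{"gripper":0,"dx":0.25,"dy":-0.4}]'
python3 -c "from station import *;print(get_obs()['q'])"
```

```text
[0.6297 0.256  0.01  ]
[0.599  0.1783 0.01  ]
[0.5205 0.2089 0.01  ]
[0.5521 0.2852 0.01  ]
plate [0.57532596 0.23211105 0.01      ]
rim [0.57072425 0.22740883 0.058     ]
side rim [0.57279187 0.23456267 0.058     ]
[0.5181 0.1999 0.01  ]
[0.5895 0.1687 0.01  ]
[0.6277 0.2577 0.01  ]
top 127 [0.57419101 0.23315851 0.05733427] [0.57512483 0.23330725 0.05799771] [0.05732653 0.06043175 0.00997932]
side 98 [0.57230479 0.2319514  0.05708933] [0.5716061  0.23236308 0.05789836] [0.05832186 0.06145935 0.0097807 ]
[-1.21709385  0.47700184  0.0224366   1.55540294 -0.0114957   1.10929316
 -0.08313169]$[0]: bad value
```

```bash
python3 -m jog '[{"gripper":0.0,"dx":0.25,"dy":-0.4,"dz":0.0,"rx":0,"ry":0,"rz":0},{"gripper":0.0,"dx":0.25,"dy":-0.4,"dz":0.0,"rx":0,"ry":0,"rz":0},{"gripper":0.0,"dx":0.25,"dy":-0.4,"dz":0.0,"rx":0,"ry":0,"rz":0},{"gripper":0.0,"dx":0.25,"dy":-0.4,"dz":0.0,"rx":0,"ry":0,"rz":0},{"gripper":0.0,"dx":0.25,"dy":-0.4,"dz":0.0,"rx":0,"ry":0,"rz":0},{"gripper":0.0,"dx":0.25,"dy":-0.4,"dz":0.0,"rx":0,"ry":0,"rz":0},{"gripper":0.0,"dx":0.25,"dy":-0.4,"dz":0.0,"rx":0,"ry":0,"rz":0},{"gripper":0.0,"dx":0.25,"dy":-0.4,"dz":0.0,"rx":0,"ry":0,"rz":0},{"gripper":0.0,"dx":0.25,"dy":-0.4,"dz":0.0,"rx":0,"ry":0,"rz":0},{"gripper":0.0,"dx":0.25,"dy":-0.4,"dz":0.0,"rx":0,"ry":0,"rz":0}]'
python3 -c "from station import *;print(get_obs()['q'])"
```

```text
t: 2.1
eef_pos: [0.5533, 0.1984, 0.2507]
tool_rot: [0.689, 0.164, 0.687, -0.165]
contact_force: [-0.4, 0.0, 0.3]
gripper_width: 0.995
[-0.59436386  0.33394055  0.18043689  1.78068162 -0.06567748  1.03217183
  0.71218795]
```

```bash
python3 -m jog '[{"gripper":0.0,"dx":0.0,"dy":-0.05,"dz":0.0,"rx":0,"ry":0,"rz":-8},{"gripper":0.0,"dx":0.0,"dy":-0.1,"dz":0.0,"rx":0,"ry":0,"rz":-16},{"gripper":0.0,"dx":0.0,"dy":-0.15,"dz":0.0,"rx":0,"ry":0,"rz":-24},{"gripper":0.0,"dx":0.0,"dy":-0.2,"dz":0.0,"rx":0,"ry":0,"rz":-32},{"gripper":0.0,"dx":0.0,"dy":-0.25,"dz":0.0,"rx":0,"ry":0,"rz":-40},{"gripper":0.0,"dx":-0.03,"dy":-0.3,"dz":0.0,"rx":0,"ry":0,"rz":-48},{"gripper":0.0,"dx":-0.06,"dy":-0.35,"dz":0.0,"rx":0,"ry":0,"rz":-56},{"gripper":0.0,"dx":-0.062,"dy":-0.4,"dz":0.0,"rx":0,"ry":0,"rz":-64},{"gripper":0.0,"dx":-0.062,"dy":-0.45,"dz":0.0,"rx":0,"ry":0,"rz":-67},{"gripper":0.0,"dx":-0.062,"dy":-0.451,"dz":0.0,"rx":0,"ry":0,"rz":-67}]'
python3 -c "from station import *;print(get_obs()['q'])"
```

```text
t: 3.1
eef_pos: [0.4871, -0.2524, 0.2512]
tool_rot: [-0.484, -0.517, -0.482, 0.517]
contact_force: [-0.6, 0.5, 0.5]
gripper_width: 1.0
[-0.11735623  0.29648573  0.59134622  1.89127933 -0.19152844  1.00791226
  0.48754379]
```

```bash
python3 -m jog '[{"gripper":0.35,"dx":0.0,"dy":0.0,"dz":-0.02,"rx":0,"ry":0,"rz":0},{"gripper":0.35,"dx":0.0,"dy":0.0,"dz":-0.03,"rx":0,"ry":0,"rz":0},{"gripper":0.35,"dx":0.0,"dy":0.0,"dz":-0.03,"rx":0,"ry":0,"rz":0},{"gripper":0.35,"dx":0.0,"dy":0.0,"dz":-0.03,"rx":0,"ry":0,"rz":0},{"gripper":0.35,"dx":0.0,"dy":0.0,"dz":-0.03,"rx":0,"ry":0,"rz":0}]' 50
python3 -c "
from station import *;from scipy.spatial.transform import Rotation as R
o=get_obs();print(o['eef_pos'],R.from_quat(o['tool_rot'],scalar_first=True).as_matrix().round(3))"
```

```text
t: 3.6
eef_pos: [0.4893, -0.2463, 0.221]
tool_rot: [0.485, 0.515, 0.485, -0.514]
contact_force: [0.6, -0.7, 0.2]
gripper_width: 0.649
[ 0.48933282 -0.24630871  0.22096523] [[ 0.001  0.998 -0.059]
 [-0.    -0.059 -0.998]
 [-1.     0.001  0.   ]]
```

```bash
python3 -m jog '[{"gripper":0.35,"dx":0.0,"dy":0.0,"dz":-0.03,"rx":0,"ry":0,"rz":0},{"gripper":0.35,"dx":0.0,"dy":0.0,"dz":-0.06,"rx":0,"ry":0,"rz":0},{"gripper":0.35,"dx":0.0,"dy":0.0,"dz":-0.0735,"rx":0,"ry":0,"rz":0},{"gripper":0.6,"dx":0.0,"dy":0.0,"dz":-0.0735,"rx":0,"ry":0,"rz":0},{"gripper":0.7,"dx":0.0,"dy":0.0,"dz":-0.0735,"rx":0,"ry":0,"rz":0},{"gripper":0.7,"dx":0.0,"dy":0.0,"dz":-0.0735,"rx":0,"ry":0,"rz":0}]' 50
python3 - <<'E'
from h import *
a=read_camera("top")["pixels"];b=read_camera("side")["pixels"]
f=lambda i,x,y:cv2.resize(i[y-37:y+38,x-33:x+33],(396,450),interpolation=2)
cv2.imwrite("pics/m4.png",np.hstack([f(a,313,190),f(b,270,245)]))
E
```

```text
t: 4.2
eef_pos: [0.4897, -0.2472, 0.1483]
tool_rot: [0.485, 0.515, 0.484, -0.514]
contact_force: [-0.6, -0.3, 1.0]
gripper_width: 0.304
```

View pics/m4.png

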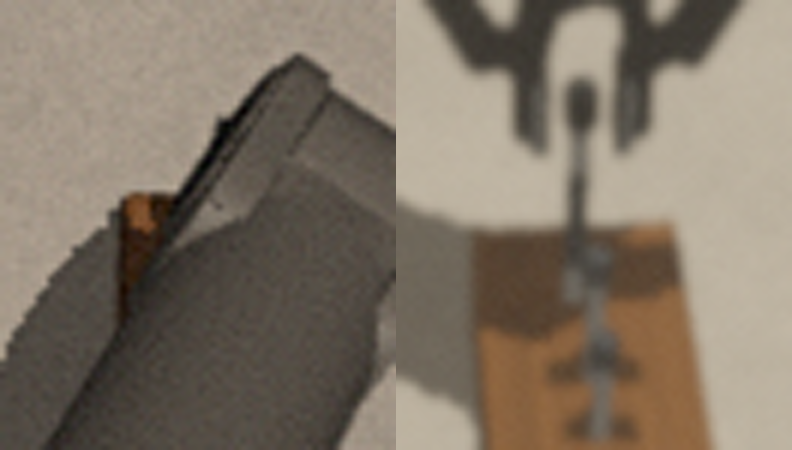

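The side view shows the knob at crop (580,100), centred between the jaws, so I close the gripper.

```bash
python3 -m jog '[{"gripper":0.9,"dx":0.0,"dy":0.0,"dz":0,"rx":0,"ry":0,"rz":0},{"gripper":1,"dx":0.0,"dy":0.0,"dz":0,"rx":0,"ry":0,"rz":0},{"gripper":1,"dx":0.0,"dy":0.0,"dz":0,"rx":0,"ry":0,"rz":0},{"gripper":1,"dx":0.0,"dy":0.0,"dz":0,"rx":0,"ry":0,"rz":0},{"gripper":1,"dx":0.0,"dy":0.0,"dz":0,"rx":0,"ry":0,"rz":0},{"gripper":1,"dx":0.0,"dy":0.0,"dz":0,"rx":0,"ry":0,"rz":0}]' 60
python3 -c "
from station import *
for i in range(3): o=get_obs();print(o['eef_pos'],o['contact_force'],o['torque'])"
```

```text
t: 4.9
eef_pos: [0.4896, -0.2471, 0.1477]
tool_rot: [0.485, 0.515, 0.484, -0.515]
contact_force: [-0.4, -0.1, 6.2]
gripper_width: 0.13
[ 0.48955058 -0.24708534  0.14767296] [-0.35635459 -0.10357187  6.22990652] [0.01169703 0.05858898 0.02228296]
[ 0.48955058 -0.24708534  0.14767296] [-0.35635459 -0.10357187  6.22990652] [0.01169703 0.05858898 0.02228296]
[ 0.48955058 -0.24708534  0.14767296] [-0.35635459 -0.10357187  6.22990652] [0.01169703 0.05858898 0.02228296]
```

```bash
python3 -m jog '[{"gripper":1,"dx":0.0,"dy":0.0,"dz":0.01,"rx":0,"ry":0,"rz":0},{"gripper":1,"dx":0.0,"dy":0.0,"dz":0.025,"rx":0,"ry":0,"rz":0},{"gripper":1,"dx":0.0,"dy":0.0,"dz":0.04,"rx":0,"ry":0,"rz":0},{"gripper":1,"dx":0.0,"dy":0.0,"dz":0.06,"rx":0,"ry":0,"rz":0},{"gripper":1,"dx":0.0,"dy":0.0,"dz":0.08,"rx":0,"ry":0,"rz":0},{"gripper":1,"dx":0.0,"dy":0.0,"dz":0.08,"rx":0,"ry":0,"rz":0},{"gripper":1,"dx":0.0,"dy":0.0,"dz":0.08,"rx":0,"ry":0,"rz":0}]' 60
python3 - <<'E'
from h import *
b=read_camera("side");o=get_obs();print(o['eef_pos'],o['contact_force'],o['torque'])
cv2.imwrite("pics/m5.png",cv2.resize(b["pixels"][185:275,220:320],None,fx=6,fy=6,interpolation=2))
for l in("gauge_head","gauge_knob","gauge"):
    for d in spot_in("side",l)[:2]: print(l,d)
E
```

```text
t: 5.6
eef_pos: [0.4885, -0.2464, 0.2266]
tool_rot: [0.485, 0.515, 0.485, -0.515]
contact_force: [-0.1, 0.4, -1.5]
gripper_width: 0.129
[ 0.48808755 -0.24622989  0.2260088 ] [-0.9107024   1.04322803 -1.80990821] [0.06090903 0.01519821 0.03596468]
gauge_head {'box': [265.7, 219.1, 14.2, 50.1], 'conf': 0.68}
gauge_knob {'box': [266.4, 217.9, 16.9, 54.2], 'conf': 0.75}
gauge {'box': [266.4, 217.6, 8.0, 58.2], 'conf': 0.5}
```

View pics/m5.png

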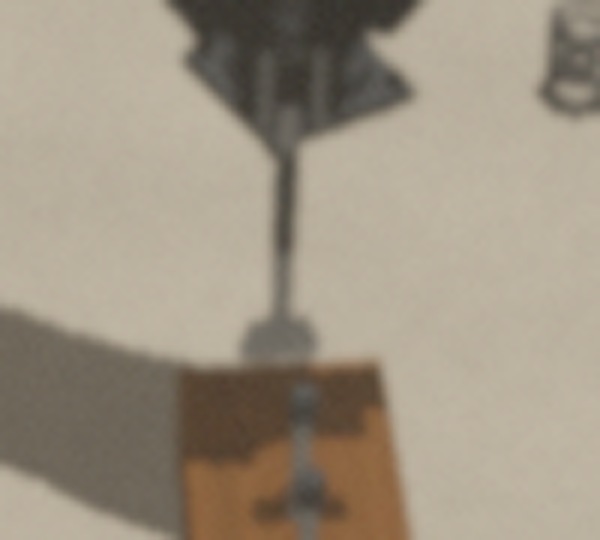

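The gauge is out and hangs upright. Next I carry it over the bronze cup, world yaw unchanged.

```bash
python3 -m jog '[{"gripper":1,"dx":0.0,"dy":0.015,"dz":0.02,"rx":0,"ry":0,"rz":0},{"gripper":1,"dx":0.01,"dy":0.05,"dz":0.02,"rx":0,"ry":0,"rz":0},{"gripper":1,"dx":0.02,"dy":0.1,"dz":0.02,"rx":0,"ry":0,"rz":0},{"gripper":1,"dx":0.03,"dy":0.145,"dz":0.02,"rx":0,"ry":0,"rz":0},{"gripper":1,"dx":0.04,"dy":0.19,"dz":0.02,"rx":0,"ry":0,"rz":0},{"gripper":1,"dx":0.05,"dy":0.235,"dz":0.02,"rx":0,"ry":0,"rz":0},{"gripper":1,"dx":0.06,"dy":0.28,"dz":0.02,"rx":0,"ry":0,"rz":0},{"gripper":1,"dx":0.07,"dy":0.325,"dz":0.02,"rx":0,"ry":0,"rz":0},{"gripper":1,"dx":0.08,"dy":0.37,"dz":0.02,"rx":0,"ry":0,"rz":0},{"gripper":1,"dx":0.0845,"dy":0.4,"dz":0.02,"rx":0,"ry":0,"rz":0}]'; python3 -m jog '[{"gripper":1,"dx":0.0,"dy":0.035,"dz":0.0,"rx":0,"ry":0,"rz":0},{"gripper":1,"dx":0.0,"dy":0.06,"dz":0.0,"rx":0,"ry":0,"rz":0},{"gripper":1,"dx":0.0,"dy":0.0745,"dz":0.0,"rx":0,"ry":0,"rz":0},{"gripper":1,"dx":0.0,"dy":0.0795,"dz":0,"rx":0,"ry":0,"rz":0},{"gripper":1,"dx":0.0,"dy":0.0795,"dz":-0.01,"rx":0,"ry":0,"rz":0},{"gripper":1,"dx":0.0,"dy":0.0795,"dz":-0.02,"rx":0,"ry":0,"rz":0},{"gripper":1,"dx":0.0,"dy":0.0795,"dz":-0.02,"rx":0,"ry":0,"rz":0},{"gripper":1,"dx":0.0,"dy":0.0795,"dz":-0.02,"rx":0,"ry":0,"rz":0}]'
python3 - <<'E'
from h import *
b=read_camera("side");a=read_camera("top");o=get_obs();print(o['eef_pos'],o['contact_force'],o['torque'],o['q'])
np.savez("/tmp/s.npz",p=b["range_z"])
f=lambda i,x,y:cv2.resize(i[y-35:y+40,x-33:x+33],(396,450),interpolation=2)
cv2.imwrite("pics/m6.png",np.hstack([f(a["pixels"],162,178),f(b["pixels"],271,140)]))
# gauge points above the rim, seen by the side camera, per height band
C=cloud(b);S=np.hypot(C[...,0]-.5735,C[...,1]-.23)<.028
for lo in(.07,.085,.1,.11,.12,.13,.14,.15):
    P=C[S&(C[...,2]>lo)&(C[...,2]<lo+.012)]
    if len(P):print(lo,len(P),np.round(np.median(P,0),4))
P=C[(np.hypot(C[...,0]-.573,C[...,1]-.231)<.036)&(C[...,2]>.053)&(C[...,2]<.061)];print(P.mean(0),(P.min(0)+P.max(0))/2)
E
```

```text
t: 6.8
eef_pos: [0.5731, 0.1576, 0.2458]
tool_rot: [-0.485, -0.514, -0.486, 0.514]
contact_force: [0.1, 0.0, -1.9]
gripper_width: 0.129
t: 7.6
eef_pos: [0.5732, 0.2314, 0.2262]
tool_rot: [-0.484, -0.515, -0.484, 0.516]
contact_force: [0.4, 0.7, -1.8]
gripper_width: 0.131
[0.57356028 0.23209319 0.22703135] [-0.35158499 -0.45144986 -2.25418045] [ 0.03182023 -0.03918741 -0.01667202] [-0.78103408  0.4251366   0.39478144  1.7419355  -0.18807334  1.0114841
 -0.3791077 ]
0.085 21 [0.5713 0.2298 0.094 ]
0.1 22 [0.5693 0.2284 0.1041]
0.11 9 [0.5701 0.227  0.1178]
0.12 11 [0.5701 0.2283 0.1255]
0.13 10 [0.5701 0.2309 0.137 ]
0.14 9 [0.5691 0.2267 0.147 ]
0.15 12 [0.5692 0.2279 0.1547]
[0.57196205 0.23115991 0.05716144] [0.57199157 0.23165952 0.05692481]
```

View pics/m6.png

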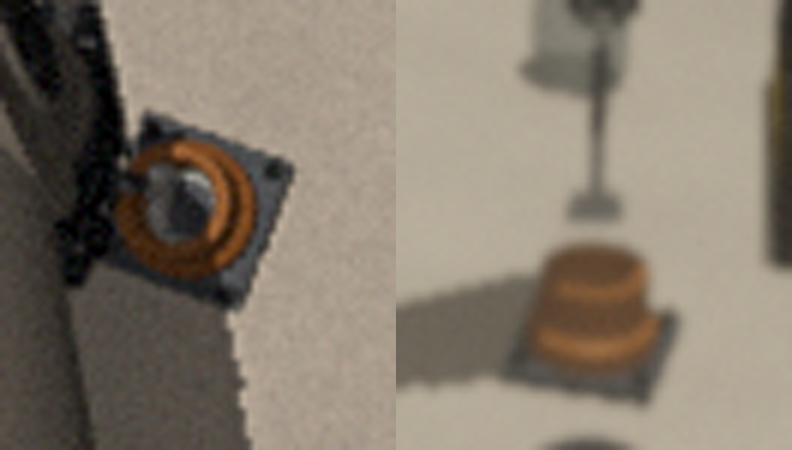

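The side crop shows the head at (595,208) about 1.5 mm left of the rim centre (598,255). I shift +1.5 mm in x and lower in stages while watching the force.

```bash
python3 -m jog '[{"gripper":1,"dx":0.0015,"dy":0.0,"dz":-0.01,"rx":0,"ry":0,"rz":0},{"gripper":1,"dx":0.0015,"dy":0.0,"dz":-0.02,"rx":0,"ry":0,"rz":0},{"gripper":1,"dx":0.0015,"dy":0.0,"dz":-0.027,"rx":0,"ry":0,"rz":0},{"gripper":1,"dx":0.0015,"dy":0.0,"dz":-0.032,"rx":0,"ry":0,"rz":0},{"gripper":1,"dx":0.0015,"dy":0.0,"dz":-0.036,"rx":0,"ry":0,"rz":0},{"gripper":1,"dx":0.0015,"dy":0.0,"dz":-0.038,"rx":0,"ry":0,"rz":0}]' && python3 -m jog '[{"gripper":1,"dx":0,"dy":0.0,"dz":-0.004,"rx":0,"ry":0,"rz":0},{"gripper":1,"dx":0,"dy":0.0,"dz":-0.008,"rx":0,"ry":0,"rz":0},{"gripper":1,"dx":0,"dy":0.0,"dz":-0.012,"rx":0,"ry":0,"rz":0},{"gripper":1,"dx":0,"dy":0.0,"dz":-0.016,"rx":0,"ry":0,"rz":0},{"gripper":1,"dx":0,"dy":0.0,"dz":-0.019,"rx":0,"ry":0,"rz":0},{"gripper":1,"dx":0,"dy":0.0,"dz":-0.021,"rx":0,"ry":0,"rz":0},{"gripper":1,"dx":0,"dy":0.0,"dz":-0.021,"rx":0,"ry":0,"rz":0}]'
```

```text
t: 8.3
eef_pos: [0.5746, 0.2328, 0.1883]
tool_rot: [-0.485, -0.515, -0.485, 0.515]
contact_force: [-0.0, 0.7, -1.5]
gripper_width: 0.126
t: 9.0
eef_pos: [0.5746, 0.2327, 0.1675]
tool_rot: [-0.485, -0.515, -0.485, 0.515]
contact_force: [0.6, -0.2, -1.8]
gripper_width: 0.124
```

```bash
python3 -m jog '[{"gripper":1,"dx":0,"dy":0.0,"dz":-0.001,"rx":0,"ry":0,"rz":0},{"gripper":1,"dx":0,"dy":0.0,"dz":-0.002,"rx":0,"ry":0,"rz":0},{"gripper":1,"dx":0,"dy":0.0,"dz":-0.003,"rx":0,"ry":0,"rz":0},{"gripper":1,"dx":0,"dy":0.0,"dz":-0.004,"rx":0,"ry":0,"rz":0},{"gripper":1,"dx":0,"dy":0.0,"dz":-0.005,"rx":0,"ry":0,"rz":0},{"gripper":1,"dx":0,"dy":0.0,"dz":-0.005,"rx":0,"ry":0,"rz":0}]'; python3 -m jog '[{"gripper":1,"dx":0,"dy":0.0,"dz":-0.001,"rx":0,"ry":0,"rz":0},{"gripper":1,"dx":0,"dy":0.0,"dz":-0.001,"rx":0,"ry":0,"rz":0}]'
```

```text
t: 9.6
eef_pos: [0.5746, 0.2328, 0.1626]
tool_rot: [-0.485, -0.515, -0.485, 0.515]
contact_force: [-0.2, 0.6, -2.6]
gripper_width: 0.126
t: 9.8
eef_pos: [0.5747, 0.2328, 0.1617]
tool_rot: [-0.485, -0.515, -0.485, 0.515]
contact_force: [0.1, -0.3, -2.5]
gripper_width: 0.125
```

```bash
python3 -m jog '[{"gripper":1,"dx":0,"dy":0.0,"dz":-0.0007,"rx":0,"ry":0,"rz":0},{"gripper":1,"dx":0,"dy":0.0,"dz":-0.0007,"rx":0,"ry":0,"rz":0}]' | sed -n 2,4p
```

```text
eef_pos: [0.5747, 0.2328, 0.161]
tool_rot: [-0.485, -0.515, -0.485, 0.515]
contact_force: [0.6, 0.3, -1.5]
```

```bash
python3 -m jog '[{"gripper":1,"dx":0,"dy":0.0,"dz":-0.0007,"rx":0,"ry":0,"rz":0},{"gripper":1,"dx":0,"dy":0.0,"dz":-0.0007,"rx":0,"ry":0,"rz":0}]' | sed -n 2,4p
```

```text
eef_pos: [0.575, 0.233, 0.1608]
tool_rot: [0.485, 0.515, 0.485, -0.515]
contact_force: [-0.1, -0.5, 1.0]
```

```bash
python3 -m jog '[{"gripper":1,"dx":0,"dy":0.0,"dz":-0.0005,"rx":0,"ry":0,"rz":0},{"gripper":1,"dx":0,"dy":0.0,"dz":-0.0005,"rx":0,"ry":0,"rz":0}]' | sed -n 2,4p
```

```text
eef_pos: [0.5753, 0.2331, 0.1607]
tool_rot: [0.485, 0.515, 0.485, -0.514]
contact_force: [-0.7, 0.1, 5.2]
```

```bash
python3 -m jog '[{"gripper":1,"dx":0,"dy":0.0,"dz":-0.0006,"rx":0,"ry":0,"rz":0},{"gripper":1,"dx":0,"dy":0.0,"dz":-0.0006,"rx":0,"ry":0,"rz":0}]' | sed -n 2,4p
```

```text
eef_pos: [0.5756, 0.2332, 0.1607]
tool_rot: [0.485, 0.516, 0.485, -0.514]
contact_force: [-1.0, 0.4, 8.4]
```

```bash
python3 -m jog '[{"gripper":1,"dx":0,"dy":0.0,"dz":-0.0004,"rx":0,"ry":0,"rz":0},{"gripper":1,"dx":0,"dy":0.0,"dz":-0.0004,"rx":0,"ry":0,"rz":4},{"gripper":1,"dx":0,"dy":0.0,"dz":-0.0004,"rx":0,"ry":0,"rz":9},{"gripper":1,"dx":0,"dy":0.0,"dz":-0.0004,"rx":0,"ry":0,"rz":14},{"gripper":1,"dx":0,"dy":0.0,"dz":-0.0004,"rx":0,"ry":0,"rz":20},{"gripper":1,"dx":0,"dy":0.0,"dz":-0.0004,"rx":0,"ry":0,"rz":20}]' | sed -n 2,4p; python3 -c "from station import *;print(get_obs()['torque'])"
```

```text
eef_pos: [0.5758, 0.2331, 0.1607]
tool_rot: [0.568, 0.423, 0.567, -0.421]
contact_force: [-2.0, -0.7, 10.0]
[-0.13992289  0.46302273  0.06102613]
```

```bash
python3 -m jog '[{"gripper":1,"dx":0,"dy":0.0,"dz":0,"rx":0,"ry":0,"rz":6},{"gripper":1,"dx":0,"dy":0.0,"dz":0,"rx":0,"ry":0,"rz":12},{"gripper":1,"dx":0,"dy":0.0,"dz":0,"rx":0,"ry":0,"rz":18},{"gripper":1,"dx":0,"dy":0.0,"dz":0,"rx":0,"ry":0,"rz":24},{"gripper":1,"dx":0,"dy":0.0,"dz":0,"rx":0,"ry":0,"rz":24}]' | sed -n 2,4p;  python3 -m jog '[{"gripper":1,"dx":0,"dy":0.0,"dz":0,"rx":0,"ry":0,"rz":6},{"gripper":1,"dx":0,"dy":0.0,"dz":0,"rx":0,"ry":0,"rz":12},{"gripper":1,"dx":0,"dy":0.0,"dz":0,"rx":0,"ry":0,"rz":18},{"gripper":1,"dx":0,"dy":0.0,"dz":0,"rx":0,"ry":0,"rz":24},{"gripper":1,"dx":0,"dy":0.0,"dz":0,"rx":0,"ry":0,"rz":30},{"gripper":1,"dx":0,"dy":0.0,"dz":0,"rx":0,"ry":0,"rz":32},{"gripper":1,"dx":0,"dy":0.0,"dz":0,"rx":0,"ry":0,"rz":32},{"gripper":1,"dx":0,"dy":0.0,"dz":0,"rx":0,"ry":0,"rz":32},{"gripper":1,"dx":0,"dy":0.0,"dz":0,"rx":0,"ry":0,"rz":32},{"gripper":1,"dx":0,"dy":0.0,"dz":0,"rx":0,"ry":0,"rz":32}]' | sed -n 2,4p; python3 -c "from station import *;print(get_obs()['torque'])"
```

```text
eef_pos: [0.576, 0.2331, 0.1607]
tool_rot: [0.643, 0.296, 0.642, -0.294]
contact_force: [-0.8, -0.2, 8.1]
eef_pos: [0.5761, 0.2334, 0.1607]
tool_rot: [0.7, 0.108, 0.698, -0.107]
contact_force: [-1.8, -0.8, 9.3]
[-0.07532219  0.22584628  0.0561489 ]
```

```bash
python3 -m jog '[{"gripper":1,"dx":0,"dy":0.0,"dz":0,"rx":0,"ry":0,"rz":3},{"gripper":1,"dx":0,"dy":0.0,"dz":0.0007,"rx":0,"ry":0,"rz":3},{"gripper":1,"dx":0,"dy":0.0,"dz":0.0014,"rx":0,"ry":0,"rz":3},{"gripper":1,"dx":0,"dy":0.0,"dz":0.0014,"rx":0,"ry":0,"rz":3},{"gripper":1,"dx":0,"dy":0.0,"dz":0.0014,"rx":0,"ry":0,"rz":3}]' | sed -n 2,4p; python3 -c "from station import *;print(get_obs()['torque'])"
```

```text
eef_pos: [0.5753, 0.233, 0.1607]
tool_rot: [0.702, 0.089, 0.701, -0.089]
contact_force: [0.9, 1.2, 4.2]
[ 0.10448915 -0.21783318 -0.02968782]
```

```bash
python3 -m jog '[{"gripper":1,"dx":0,"dy":0.0,"dz":0,"rx":0,"ry":0,"rz":-4},{"gripper":1,"dx":0,"dy":0.0,"dz":0,"rx":0,"ry":0,"rz":-10},{"gripper":1,"dx":0,"dy":0.0,"dz":0,"rx":0,"ry":0,"rz":-16},{"gripper":1,"dx":0,"dy":0.0,"dz":0,"rx":0,"ry":0,"rz":-22},{"gripper":1,"dx":0,"dy":0.0,"dz":0,"rx":0,"ry":0,"rz":-28},{"gripper":1,"dx":0,"dy":0.0,"dz":0,"rx":0,"ry":0,"rz":-34},{"gripper":1,"dx":0,"dy":0.0,"dz":0,"rx":0,"ry":0,"rz":-40},{"gripper":1,"dx":0,"dy":0.0,"dz":0,"rx":0,"ry":0,"rz":-46},{"gripper":1,"dx":0,"dy":0.0,"dz":0,"rx":0,"ry":0,"rz":-52},{"gripper":1,"dx":0,"dy":0.0,"dz":0,"rx":0,"ry":0,"rz":-56}]' | sed -n 2,4p; python3 -c "from station import *;print(get_obs()['torque'])"; python3 -m jog '[{"gripper":1,"dx":0,"dy":0.0,"dz":0,"rx":0,"ry":0,"rz":-5},{"gripper":1,"dx":0,"dy":0.0,"dz":0,"rx":0,"ry":0,"rz":-10},{"gripper":1,"dx":0,"dy":0.0,"dz":0,"rx":0,"ry":0,"rz":-15},{"gripper":1,"dx":0,"dy":0.0,"dz":0,"rx":0,"ry":0,"rz":-20},{"gripper":1,"dx":0,"dy":0.0,"dz":0,"rx":0,"ry":0,"rz":-24},{"gripper":1,"dx":0,"dy":0.0,"dz":0,"rx":0,"ry":0,"rz":-27},{"gripper":1,"dx":0,"dy":0.0,"dz":0,"rx":0,"ry":0,"rz":-29},{"gripper":1,"dx":0,"dy":0.0,"dz":0,"rx":0,"ry":0,"rz":-29},{"gripper":1,"dx":0,"dy":0.0,"dz":0,"rx":0,"ry":0,"rz":-29}]'; python3 -c "from station import *;print(get_obs()['torque'],get_obs()['q'])"
```

```text
eef_pos: [0.5751, 0.2329, 0.1607]
tool_rot: [0.577, 0.409, 0.577, -0.409]
contact_force: [-0.1, 0.3, 5.5]
[ 0.00742067 -0.09577755 -0.01474871]
t: 15.1
eef_pos: [0.5749, 0.2329, 0.1607]
tool_rot: [0.457, 0.54, 0.457, -0.539]
contact_force: [-0.3, -0.1, 6.0]
gripper_width: 0.125
[0.01367432 0.05494136 0.04774233] [-0.77455751  0.50597473  0.39142619  1.79443091 -0.24071906  0.88775508
 -0.43983738]
```

I add some overshoot, slightly pressed, so the lock surely reaches its 0 stop.

```bash
python3 -m jog '[{"gripper":1,"dx":0,"dy":0.0,"dz":-0.0004,"rx":0,"ry":0,"rz":0},{"gripper":1,"dx":0,"dy":0.0,"dz":-0.0006,"rx":0,"ry":0,"rz":-4},{"gripper":1,"dx":0,"dy":0.0,"dz":-0.0006,"rx":0,"ry":0,"rz":-8},{"gripper":1,"dx":0,"dy":0.0,"dz":-0.0006,"rx":0,"ry":0,"rz":-12},{"gripper":1,"dx":0,"dy":0.0,"dz":-0.0006,"rx":0,"ry":0,"rz":-14},{"gripper":1,"dx":0,"dy":0.0,"dz":-0.0006,"rx":0,"ry":0,"rz":-14},{"gripper":1,"dx":0,"dy":0.0,"dz":-0.0006,"rx":0,"ry":0,"rz":-14}]'; python3 -c "from station import *;print(get_obs()['torque'],get_obs()['q'])"
```

```text
t: 15.8
eef_pos: [0.5752, 0.2333, 0.1606]
tool_rot: [0.388, 0.592, 0.388, -0.591]
contact_force: [-1.0, 0.3, 9.1]
gripper_width: 0.128
[0.1006605  0.28463975 0.01297339] [-0.8182995   0.51578391  0.45262273  1.79719642 -0.28170792  0.89133061
 -0.64801373]
```

```bash
python3 -m jog '[{"gripper":1,"dx":0,"dy":0.0,"dz":0.001,"rx":0,"ry":0,"rz":0},{"gripper":1,"dx":0,"dy":0.0,"dz":0.002,"rx":0,"ry":0,"rz":0},{"gripper":1,"dx":0,"dy":0.0,"dz":0.005,"rx":0,"ry":0,"rz":0},{"gripper":1,"dx":0,"dy":0.0,"dz":0.009,"rx":0,"ry":0,"rz":0},{"gripper":1,"dx":0,"dy":0.0,"dz":0.014,"rx":0,"ry":0,"rz":0},{"gripper":1,"dx":0,"dy":0.0,"dz":0.019,"rx":0,"ry":0,"rz":0},{"gripper":1,"dx":0,"dy":0.0,"dz":0.024,"rx":0,"ry":0,"rz":0},{"gripper":1,"dx":0,"dy":0.0,"dz":0.029,"rx":0,"ry":0,"rz":0}]'; python3 -m jog '[{"gripper":1,"dx":0,"dy":0.0,"dz":0.006,"rx":0,"ry":0,"rz":0},{"gripper":1,"dx":0,"dy":0.0,"dz":0.012,"rx":0,"ry":0,"rz":0},{"gripper":1,"dx":0,"dy":0.0,"dz":0.02,"rx":0,"ry":0,"rz":0},{"gripper":1,"dx":0,"dy":0.0,"dz":0.032,"rx":0,"ry":0,"rz":4},{"gripper":1,"dx":0,"dy":0.0,"dz":0.045,"rx":0,"ry":0,"rz":10},{"gripper":1,"dx":0,"dy":0.0,"dz":0.06,"rx":0,"ry":0,"rz":16},{"gripper":1,"dx":0,"dy":0.0,"dz":0.06,"rx":0,"ry":0,"rz":20},{"gripper":1,"dx":0,"dy":0.0,"dz":0.06,"rx":0,"ry":0,"rz":20},{"gripper":1,"dx":0,"dy":0.0,"dz":0.06,"rx":0,"ry":0,"rz":20}]'
python3 - <<'E'
from h import *
b=read_camera("side");a=read_camera("top");o=get_obs();print(o['eef_pos'],o['contact_force'],o['torque'])
f=lambda i,x,y:cv2.resize(i[y-35:y+40,x-33:x+33],(396,450),interpolation=2)
cv2.imwrite("pics/m7.png",np.hstack([f(a["pixels"],162,178),f(b["pixels"],271,130)]))
C=cloud(b);S=np.hypot(C[...,0]-.573,C[...,1]-.23)<.045
P=C[S&(C[...,2]>.08)&(C[...,2]<.125)]
P=P[np.argsort(P[:,0])];print(np.round(P,3).tolist())
E
```

```text
t: 16.6
eef_pos: [0.5746, 0.2328, 0.1891]
tool_rot: [-0.388, -0.591, -0.388, 0.591]
contact_force: [0.5, 0.3, -3.7]
gripper_width: 0.129
t: 17.5
eef_pos: [0.5747, 0.2327, 0.2488]
tool_rot: [-0.484, -0.515, -0.484, 0.515]
contact_force: [0.6, 0.5, -2.6]
gripper_width: 0.129
[0.57453626 0.23271464 0.24843811] [ 0.25570191 -0.48832737 -1.74445967] [0.02251737 0.00851378 0.02561081]
[[0.552, 0.231, 0.113], [0.552, 0.234, 0.115], [0.554, 0.228, 0.119], [0.555, 0.23, 0.114], [0.558, 0.23, 0.113], [0.558, 0.233, 0.115], [0.559, 0.235, 0.118], [0.56, 0.226, 0.123], [0.561, 0.23, 0.113], [0.561, 0.231, 0.116], [0.564, 0.229, 0.118], [0.565, 0.233, 0.123], [0.565, 0.231, 0.113], [0.567, 0.225, 0.116], [0.567, 0.228, 0.121], [0.568, 0.231, 0.116], [0.571, 0.228, 0.114], [0.571, 0.229, 0.117], [0.571, 0.232, 0.123], [0.571, 0.233, 0.118], [0.573, 0.225, 0.115], [0.574, 0.228, 0.121], [0.574, 0.23, 0.123], [0.574, 0.23, 0.116], [0.577, 0.228, 0.124], [0.577, 0.227, 0.114], [0.578, 0.231, 0.119], [0.578, 0.235, 0.125], [0.578, 0.233, 0.115], [0.58, 0.225, 0.123], [0.58, 0.228, 0.114], [0.581, 0.231, 0.123], [0.581, 0.231, 0.116], [0.581, 0.236, 0.124], [0.582, 0.223, 0.123], [0.583, 0.223, 0.116], [0.583, 0.227, 0.118], [0.583, 0.229, 0.124], [0.584, 0.235, 0.124], [0.586, 0.225, 0.119], [0.587, 0.23, 0.119], [0.588, 0.232, 0.111], [0.59, 0.225, 0.115], [0.59, 0.229, 0.116], [0.595, 0.234, 0.113]]
```

View pics/m7.png

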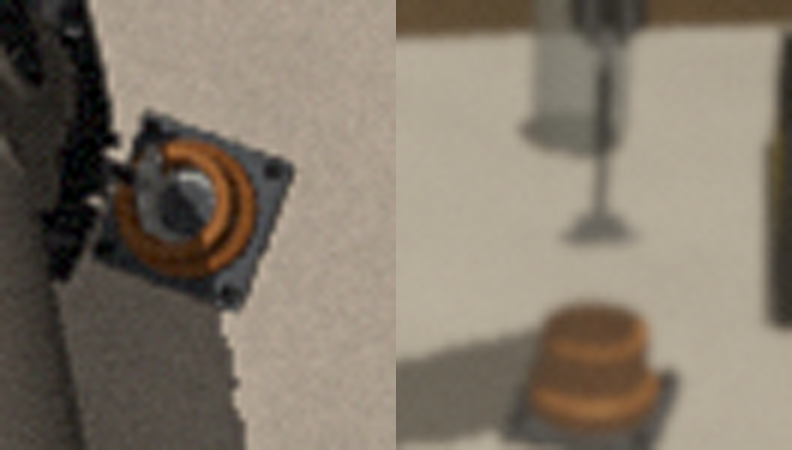

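The plungers span about 43–44 mm and the head's yaw matches the pick. Now back to the stand along the same path.

```bash
python3 -m jog '[{"gripper":1,"dx":0.0,"dy":-0.015,"dz":0,"rx":0,"ry":0,"rz":0},{"gripper":1,"dx":-0.01,"dy":-0.05,"dz":0,"rx":0,"ry":0,"rz":0},{"gripper":1,"dx":-0.02,"dy":-0.1,"dz":0,"rx":0,"ry":0,"rz":0},{"gripper":1,"dx":-0.03,"dy":-0.145,"dz":0,"rx":0,"ry":0,"rz":0},{"gripper":1,"dx":-0.04,"dy":-0.19,"dz":0,"rx":0,"ry":0,"rz":0},{"gripper":1,"dx":-0.05,"dy":-0.235,"dz":0,"rx":0,"ry":0,"rz":0},{"gripper":1,"dx":-0.06,"dy":-0.28,"dz":0,"rx":0,"ry":0,"rz":0},{"gripper":1,"dx":-0.07,"dy":-0.325,"dz":0,"rx":0,"ry":0,"rz":0},{"gripper":1,"dx":-0.08,"dy":-0.37,"dz":0,"rx":0,"ry":0,"rz":0},{"gripper":1,"dx":-0.085,"dy":-0.4,"dz":0,"rx":0,"ry":0,"rz":0}]'; python3 -m jog '[{"gripper":1,"dx":0.0,"dy":-0.035,"dz":0.0,"rx":0,"ry":0,"rz":0},{"gripper":1,"dx":0.0,"dy":-0.06,"dz":0.0,"rx":0,"ry":0,"rz":0},{"gripper":1,"dx":0.0,"dy":-0.0745,"dz":0.0,"rx":0,"ry":0,"rz":0},{"gripper":1,"dx":0.0,"dy":-0.08,"dz":0,"rx":0,"ry":0,"rz":0},{"gripper":1,"dx":0.0,"dy":-0.08,"dz":-0.01,"rx":0,"ry":0,"rz":0},{"gripper":1,"dx":0.0,"dy":-0.08,"dz":-0.02,"rx":0,"ry":0,"rz":0},{"gripper":1,"dx":0.0,"dy":-0.08,"dz":-0.03,"rx":0,"ry":0,"rz":0},{"gripper":1,"dx":0.0,"dy":-0.08,"dz":-0.035,"rx":0,"ry":0,"rz":0},{"gripper":1,"dx":0.0,"dy":-0.08,"dz":-0.035,"rx":0,"ry":0,"rz":0},{"gripper":1,"dx":0.0,"dy":-0.08,"dz":-0.035,"rx":0,"ry":0,"rz":0}]'
python3 - <<'E'
from h import *
b=read_camera("side");o=get_obs();print(o['eef_pos'],o['contact_force'],o['torque'])
cv2.imwrite("pics/m8.png",cv2.resize(b["pixels"][200:290,220:320],None,fx=6,fy=6,interpolation=2))
E
```

```text
t: 18.6
eef_pos: [0.4873, -0.1719, 0.2489]
tool_rot: [-0.483, -0.516, -0.483, 0.516]
contact_force: [1.2, -0.6, -2.5]
gripper_width: 0.126
t: 19.6
eef_pos: [0.4899, -0.247, 0.2137]
tool_rot: [-0.485, -0.515, -0.485, 0.515]
contact_force: [0.4, -0.4, -1.4]
gripper_width: 0.129
[ 0.48999369 -0.24712936  0.21391266] [-0.12798243 -0.62558707 -1.80831586] [-0.00759322  0.00076759  0.0215955 ]
```

View pics/m8.png

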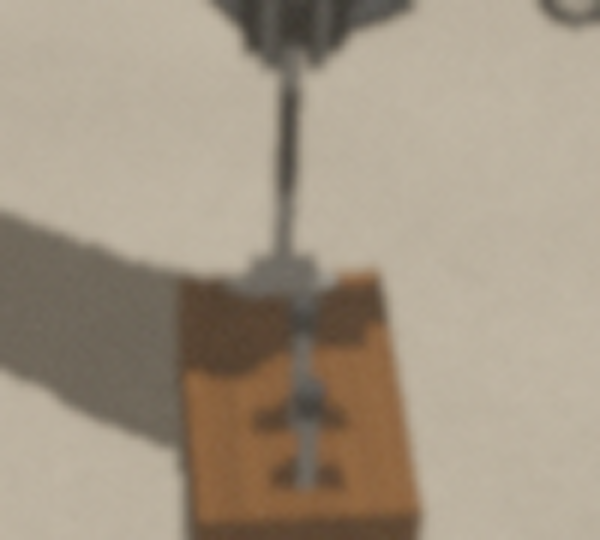

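```bash
python3 -m jog '[{"gripper":1,"dx":0,"dy":0.0,"dz":-0.01,"rx":0,"ry":0,"rz":0},{"gripper":1,"dx":0,"dy":0.0,"dz":-0.017,"rx":0,"ry":0,"rz":0},{"gripper":1,"dx":0,"dy":0.0,"dz":-0.022,"rx":0,"ry":0,"rz":0},{"gripper":1,"dx":0,"dy":0.0,"dz":-0.025,"rx":0,"ry":0,"rz":0},{"gripper":1,"dx":0,"dy":0.0,"dz":-0.028,"rx":0,"ry":0,"rz":0},{"gripper":1,"dx":0,"dy":0.0,"dz":-0.03,"rx":0,"ry":0,"rz":0},{"gripper":1,"dx":0,"dy":0.0,"dz":-0.03,"rx":0,"ry":0,"rz":0}]'; python3 -c "from station import *;print(get_obs()['torque'])"
```

```text
t: 20.35
eef_pos: [0.4897, -0.2472, 0.1835]
tool_rot: [-0.485, -0.515, -0.485, 0.515]
contact_force: [-1.1, -0.4, -2.0]
gripper_width: 0.126
[ 0.02779145  0.00332512 -0.02417099]
```

```bash
python3 -m jog '[{"gripper":1,"dx":0,"dy":0.0,"dz":-0.005,"rx":0,"ry":0,"rz":0},{"gripper":1,"dx":0,"dy":0.0,"dz":-0.009,"rx":0,"ry":0,"rz":0},{"gripper":1,"dx":0,"dy":0.0,"dz":-0.013,"rx":0,"ry":0,"rz":0},{"gripper":1,"dx":0,"dy":0.0,"dz":-0.016,"rx":0,"ry":0,"rz":0},{"gripper":1,"dx":0,"dy":0.0,"dz":-0.016,"rx":0,"ry":0,"rz":0}]'
```

```text
t: 20.85
eef_pos: [0.4894, -0.247, 0.1672]
tool_rot: [-0.484, -0.515, -0.485, 0.515]
contact_force: [0.1, -0.0, -2.4]
gripper_width: 0.127
```

```bash
python3 -m jog '[{"gripper":1,"dx":0,"dy":0.0,"dz":-0.005,"rx":0,"ry":0,"rz":0},{"gripper":1,"dx":0,"dy":0.0,"dz":-0.009,"rx":0,"ry":0,"rz":0},{"gripper":1,"dx":0,"dy":0.0,"dz":-0.013,"rx":0,"ry":0,"rz":0},{"gripper":1,"dx":0,"dy":0.0,"dz":-0.016,"rx":0,"ry":0,"rz":0},{"gripper":1,"dx":0,"dy":0.0,"dz":-0.017,"rx":0,"ry":0,"rz":0},{"gripper":1,"dx":0,"dy":0.0,"dz":-0.0175,"rx":0,"ry":0,"rz":0},{"gripper":1,"dx":0,"dy":0.0,"dz":-0.0175,"rx":0,"ry":0,"rz":0}]'
```

```text
t: 21.55
eef_pos: [0.4898, -0.2472, 0.1502]
tool_rot: [0.485, 0.515, 0.485, -0.515]
contact_force: [-0.2, -1.0, -1.6]
gripper_width: 0.13
```

```bash
python3 -m jog '[{"gripper":1,"dx":0,"dy":0.0,"dz":-0.001,"rx":0,"ry":0,"rz":0},{"gripper":1,"dx":0,"dy":0.0,"dz":-0.0015,"rx":0,"ry":0,"rz":0},{"gripper":1,"dx":0,"dy":0.0,"dz":-0.0015,"rx":0,"ry":0,"rz":0}]'
```

```text
t: 21.85
eef_pos: [0.4897, -0.2472, 0.1487]
tool_rot: [0.485, 0.515, 0.485, -0.515]
contact_force: [0.2, -0.1, -2.9]
gripper_width: 0.13
```

```bash
python3 -m jog '[{"gripper":1,"dx":0,"dy":0.0,"dz":-0.0005,"rx":0,"ry":0,"rz":0},{"gripper":1,"dx":0,"dy":0.0,"dz":-0.001,"rx":0,"ry":0,"rz":0},{"gripper":1,"dx":0,"dy":0.0,"dz":-0.001,"rx":0,"ry":0,"rz":0}]'
```

```text
t: 22.15
eef_pos: [0.4898, -0.2473, 0.1478]
tool_rot: [0.485, 0.515, 0.485, -0.515]
contact_force: [-0.3, 0.9, -1.7]
gripper_width: 0.132
```

```bash
python3 -m jog '[{"gripper":1,"dx":0,"dy":0.0,"dz":-0.0005,"rx":0,"ry":0,"rz":0},{"gripper":1,"dx":0,"dy":0.0,"dz":-0.0008,"rx":0,"ry":0,"rz":0},{"gripper":1,"dx":0,"dy":0.0,"dz":-0.0008,"rx":0,"ry":0,"rz":0}]'
```

```text
t: 22.45
eef_pos: [0.4902, -0.2476, 0.1477]
tool_rot: [0.485, 0.515, 0.484, -0.515]
contact_force: [-1.3, 0.0, 5.2]
gripper_width: 0.129
```

On the floor at 0.1477 m, the same height as the pick. I relieve the load, open and retreat.

```bash
python3 -m jog '[{"gripper":1,"dx":0,"dy":0.0,"dz":0.0006,"rx":0,"ry":0,"rz":0},{"gripper":1,"dx":0,"dy":0.0,"dz":0.0006,"rx":0,"ry":0,"rz":0},{"gripper":0.8,"dx":0,"dy":0.0,"dz":0.0006,"rx":0,"ry":0,"rz":0},{"gripper":0.6,"dx":0,"dy":0.0,"dz":0.0006,"rx":0,"ry":0,"rz":0},{"gripper":0.45,"dx":0,"dy":0.0,"dz":0.0006,"rx":0,"ry":0,"rz":0},{"gripper":0.4,"dx":0,"dy":0.0,"dz":0.0006,"rx":0,"ry":0,"rz":0},{"gripper":0.4,"dx":0,"dy":0.0,"dz":0.0006,"rx":0,"ry":0,"rz":0}]' 20
python3 -m jog '[{"gripper":0.4,"dx":0,"dy":0.0,"dz":0.01,"rx":0,"ry":0,"rz":0},{"gripper":0.4,"dx":0,"dy":0.0,"dz":0.03,"rx":0,"ry":0,"rz":0},{"gripper":0.4,"dx":0,"dy":0.0,"dz":0.06,"rx":0,"ry":0,"rz":0},{"gripper":0.4,"dx":0,"dy":0.0,"dz":0.1,"rx":0,"ry":0,"rz":0},{"gripper":0.4,"dx":0,"dy":0.04,"dz":0.13,"rx":0,"ry":0,"rz":0},{"gripper":0.4,"dx":0.03,"dy":0.08,"dz":0.13,"rx":0,"ry":0,"rz":0},{"gripper":0.4,"dx":0.06,"dy":0.12,"dz":0.13,"rx":0,"ry":0,"rz":0},{"gripper":0.4,"dx":0.06,"dy":0.17,"dz":0.13,"rx":0,"ry":0,"rz":0},{"gripper":0.4,"dx":0.06,"dy":0.22,"dz":0.13,"rx":0,"ry":0,"rz":0},{"gripper":0.4,"dx":0.06,"dy":0.25,"dz":0.13,"rx":0,"ry":0,"rz":0}]'
python3 - <<'E'
from h import *
b=read_camera("side");a=read_camera("top")
f=lambda i,x,y:cv2.resize(i[y-37:y+38,x-33:x+33],(396,450),interpolation=2)
cv2.imwrite("pics/m9.png",np.hstack([f(a["pixels"],318,198),f(b["pixels"],270,252)]))
for n,r in(("top",a),("side",b)):
    C=cloud(r);P=C[(np.hypot(C[...,0]-.489,C[...,1]+.247)<.03)&(C[...,2]>.125)&(C[...,2]<.17)];print(n,len(P),np.round(np.median(P,0),4),np.round(P.max(0),4))
E
```

```text
t: 23.15
eef_pos: [0.4897, -0.2472, 0.1475]
tool_rot: [-0.485, -0.515, -0.485, 0.515]
contact_force: [0.9, 0.1, 0.5]
gripper_width: 0.598
t: 24.15
eef_pos: [0.5497, 0.0073, 0.278]
tool_rot: [0.485, 0.514, 0.486, -0.513]
contact_force: [0.3, -0.4, 0.3]
gripper_width: 0.599
top 21 [ 0.4902 -0.2469  0.1553] [ 0.4967 -0.2412  0.1633]
side 66 [ 0.4872 -0.2497  0.1499] [ 0.4937 -0.2391  0.1608]
```

View pics/m9.png

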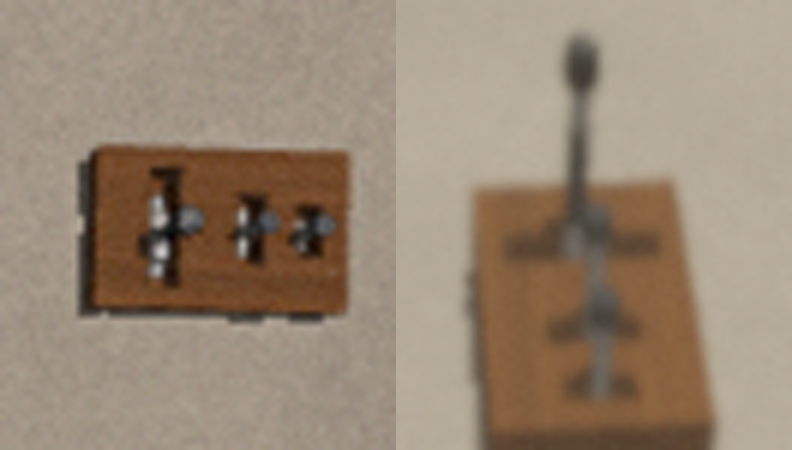

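The gauge stands upright in its slot with the knob back at its original position and height. In the top view the head and plungers (160,195–275) are clearly longer than before. The arm is clear, so I hand in.

```bash
python3 -m jog '[{"gripper":0.4,"dx":0,"dy":0.0,"dz":0,"rx":0,"ry":0,"rz":0},{"gripper":0.4,"dx":0,"dy":0.0,"dz":0,"rx":0,"ry":0,"rz":0}]' | head -1; python3 -c "from station import *;print(hand_in())"
```

```text
t: 24.45
the job is handed in; nothing more can be done
None
```

The job is done and was handed in at about 24.5 s of the 66 s allowed; hand-in reports no verdict.

**What I did:** I carried the large gauge by its knob to the bronze cup. The head met the shims at about 23 mm above the cup's origin, and I pressed it down with about 12 N. I loosened the knob by about 79°, then turned it back about 99° so that it would surely reach its tight stop. Then I drew the gauge straight up and stood it back in its own slot, with the same yaw and height as at the pick.

**Last checks:**
- **Plungers:** after withdrawal the side camera's depth points span 43 mm across the tips, consistent with the 44 mm bore given camera noise. The final top view also shows the plungers out in the slot.
- **Gauge in the slot:** it stands upright. The knob is within about 1 mm sideways of where it started, and the height readings agree within about 2 mm.
- **Forces:** the force readings in and over the cup stayed at about 10 N or less. I read them between moves, so brief peaks in between were not seen.
- **Left alone:** the two small gauges stand as before. The robot did not go near the springs.
- **Not measured:** the knob's lock angle cannot be read. That it is fully tight rests on the overshoot against the stop and on the head's yaw matching the grip again.

No check failed. The cameras and the arm disagreed by up to about 3 mm in x at the cup, and I allowed for it by measuring gauge and cup in the same picture.

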